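# Free the stuck weighing tub, load it with sample capsules and print their weight

### The job

The white weighing tub is stuck in the shaker's steel bucket: grip it by its rim, twist it about an eighth of a turn (45 degrees, either way) while it is still seated, then pull it out and stand it in the middle of the balance pan. With the tub empty, press the balance's right-hand button (tare) fully down; then put every sample capsule from the sloped rack into the tub, so that all lie inside below its rim and the tub still stands level in the middle of the pan, and finish by pressing the left-hand button (print) fully down. Do not press tare while a capsule is in the tub, and do not shove or knock over the other things on the bench.

Things in the scene. Friction and masses are not known exactly. Their poses are not given: they have to be found in the camera images.
- tub: White round plastic tub, 146 mm outside diameter, 70 mm tall, open top, wall 8 mm (inside diameter 130 mm), solid floor 20 mm thick; its lowest 20 mm are 141 mm in diameter; about 250 g. Origin: centre of its underside, z up. At first its underside is 12 mm above the table in the bucket, its rim at 82 mm, 37 mm above the bucket's rim, its x axis within 7 degrees of the bucket's.
- bucket: Fixed round steel bucket of the shaker, 188 mm diameter, 45 mm tall, wall 5 mm, on a grey 210 mm plate. Four sprung rubber jaws inside, 17 to 31 mm up, hold the tub by friction: 10 to 23 N pulled straight, less while turning; about 0.5 N m to turn. The tub is free of the jaws when raised 20 mm. Origin: centre of underside, z up. The balance stands between bucket and rack; which is left varies.
- balance: White laboratory balance, fixed, 250 mm along its x (away from the robot), 200 mm wide, casing 55 mm tall; origin: centre of its underside. The round steel pan is at its rear and the two round push buttons at its front: tare on the right seen from the robot, print on the left, a black display between them.
- pan (a point): Centre of the top face of the balance's round steel pan, 180 mm in diameter, 6 mm above the casing (61 mm above the table), 35 mm along +x of the balance's origin.
- tare_top (a point): Middle of the top face of the tare button (grey, 26 mm diameter, in a black housing 42 mm across and 12 mm high), at balance x = -95 mm, y = -50 mm, 73 mm above the table when up; it is pressed downward.
- tare (a joint): Travel of the tare button: 0 up, 0.006 m fully down, about 4 N; it springs back. It counts as pressed beyond 0.004 m.
- print_top (a point): Middle of the top face of the print button, exactly like the tare button, at balance x = -95 mm, y = +50 mm, 73 mm above the table when up; it is pressed downward.
- print (a joint): Travel of the print button: 0 up, 0.006 m fully down, about 4 N; it springs back. It counts as pressed beyond 0.004 m.
- rack: Fixed aluminium rack with two lanes at y = +50 and -50 mm. Each lane is two rails (outer faces 28 mm apart, 130 mm long) sloping up at 18 degrees along the rack's +x, with a black stop at the low end. One to three capsules lie across each lane, 30 mm apart; they roll down to the stop when the lowest is taken. Origin: on the table, midway between the lanes, below the lowest capsules.
- left_end (a point): Middle of a capsule that rests against the stop of the lane at rack y = +50 mm, 75 mm above the table. There are 38 mm between the ends of the capsules of the two lanes.
- right_end (a point): Middle of a capsule that rests against the stop of the lane at rack y = -50 mm, 75 mm above the table.
- capsule0: Sample capsule: clear tube 24 mm in diameter with a white round cap 30 mm in diameter and 14 mm long at each end, 62 mm long over all with flat ends, about 50 g. Origin at its middle, y along its length. It is easily gripped from above over its two ends. May be absent (None from the start).
- capsule1: Sample capsule: clear tube 24 mm in diameter with a white round cap 30 mm in diameter and 14 mm long at each end, 62 mm long over all with flat ends, about 50 g. Origin at its middle, y along its length. It is easily gripped from above over its two ends. May be absent (None from the start).
- capsule2: Sample capsule: clear tube 24 mm in diameter with a white round cap 30 mm in diameter and 14 mm long at each end, 62 mm long over all with flat ends, about 50 g. Origin at its middle, y along its length. It is easily gripped from above over its two ends. May be absent (None from the start).
- capsule3: Sample capsule: clear tube 24 mm in diameter with a white round cap 30 mm in diameter and 14 mm long at each end, 62 mm long over all with flat ends, about 50 g. Origin at its middle, y along its length. It is easily gripped from above over its two ends. May be absent (None from the start).
- capsule4: Sample capsule: clear tube 24 mm in diameter with a white round cap 30 mm in diameter and 14 mm long at each end, 62 mm long over all with flat ends, about 50 g. Origin at its middle, y along its length. It is easily gripped from above over its two ends. May be absent (None from the start).
- wash_bottle: Bystander: clear plastic bottle with an orange cap, 64 mm diameter, 150 mm tall, loose; origin: centre of its underside.
- jar: Bystander: clear jar with a white lid, 56 mm diameter, 70 mm tall, loose; origin: centre of its underside.
- dish: Bystander: closed glass dish, 90 mm diameter, 20 mm tall, loose; origin: centre of its underside.
- slide_box: Bystander: blue slide box, 85 x 55 x 30 mm, loose; origin: centre of its underside.
- trough: Bystander: cream block-shaped holder, 130 x 60 x 32 mm, loose; origin: centre of its underside.
- brush: Bystander: brush about 195 mm long lying on the table, loose; origin near its middle.
Things that resemble listed ones, but are neither listed nor needed, are in the scene too. What is shaped like the capsule0 but blue or purple is not meant.

How it is judged:
By the outcome, as a careful person would: the job done as asked, in the order asked, and still so for the second after the job is handed in, with the robot touching nothing.
Of capsule2, capsule4 only 1 to 2 are there at a start; the rules pass over those that are not, and their reading is None.
At some moment in a run one of tub may be knocked a few centimetres aside while the robot is not near it.
Once in a run the grip may slacken for a moment while it holds something.
It also fails if it takes over 210 s, if anything falls off the work surface, if the arm or the gripper's body presses on something with over 40 N, if the wrist force passes 120 N, or if a joint passes its speed limit or range.

### The arm

A 7-joint arm with a two-finger parallel gripper is mounted at the origin on the work surface. World frame = base frame: x ahead of the robot, y to its left, z up, the work surface at z = 0. Lengths are in mm, angles in rad, forces in N, time in s.
With the tool pointing down it reaches from about 400 to 850 mm from the base axis. Payload 4.5 kg.
Tool frame: the origin (TCP) lies at the very end of the fingers, on their centre line; the grasp point (between the pads) lies env.grip_point_offset behind it (env.grip_point_offset is the distance from the TCP to the grasp point, in mm); z points along the fingers, y is the line along which they close (so a half turn about z gives the same grasp; the last joint's range is limited). The gripper opens to 85 mm and grips with 20 to 120 N. Pads are 22 mm wide; open, the fingers measure 114 mm over their backs; the gripper's body (76 mm by 85 mm) begins 54 mm behind the grasp point. The pads swing forward as they close: fully open they stand 13 mm farther back than shut.
Start: joints at [1.353, 0.689, -0.195, 1.565, 0.157, 0.902, -0.215], TCP at [155.746, -605.308, 231.317] pointing down, gripper open.
Joint ranges: [-3.01, 3.01], [-0.46, 2.08], [-1.47, 1.51], [0.13, 2.56], [-1, 4.14], [0.04, 2.09], [-2.66, 2.66]. Speed limits (rad/s): [2.57, 2.57, 3.14, 3.14, 3.14, 3.14, 3.14].

### API

Orientations are given as a unit quaternion [x, y, z, w].
In Python, from bench import env, cams gives the robot as it stands. Calls block until the motion is done:
- env.move_pose(position, orientation): joint-space move of the TCP to a pose.
- env.movel(position, orientation=None, vel=150): straight line of the TCP; orientation=None keeps the orientation; vel is the mean speed in mm/s.
- env.move_j(angles): joint-space move.
- env.grip(opening, f_grip=None): opening from 0.0 (shut) to 1.0 (fully open); f_grip is the grip in N (None keeps the last); returns when the fingers have stopped.
- env.pause(seconds).
- env.ik(position, orientation): joint angles nearest the present ones, or None.
- env.get_state(): the state.
- cams.capture(name): name is "scene" or "top" or "wrist"; returns a dict with "pixels" (480x640x3 uint8, red, green, blue), "intrinsics" (3x3 intrinsics, pixels), "rvec" (rotation vector, rad) and "tvec" (3), from world to camera coordinates, as OpenCV has them. Camera axes: x right, y down, z forward; pixel columns grow to the right and rows downward; lengths in mm; the calibration is good to about 2 mm. A picture is of the moment at which its call begins. There is no depth.
A pose or a line that the arm cannot do raises env.IKError and nothing moves.
- env.close_job(): hands the job in; it is judged then, once.
Trained networks look in the newest picture that a camera, given by its name, has taken for a name from the list of things; names that differ only in an ending like _2 or _b are one class to them, and where a whole thing is asked for, a point or a joint stands for the part that bears it (a point fixed in the world has none). Each returns a list of dicts, best first, with "p" (0 to 1); they miss things now and then, are a little off and sometimes report something else, mostly with a low value. They report only what shows in the picture. A call takes as long as a camera call. They do not tell look-alikes from the thing itself.
- cams.spot_in(camera, query): "position" ([x, y, z] in mm, in world coordinates, good to about 4 mm: the middle of the surface that is visible of it).
- cams.pinpoint(camera, query): "position" ([x, y, z] in mm, in world coordinates, good to about 4 mm: a listed point, or the origin of a listed thing).
The state is a dict: "clock": time; "joint_positions": joint angles; "qd": joint speeds; "joint_torque": joint torques, N m; "eef_pos": TCP position; "orientation": TCP orientation; "contact_force": force on the tool from outside, world axes, zero at the start; "ft_torque": the same for the moment, N m; "finger_gap": opening from 0.0 (shut) to 1.0 (fully open); "grip_force": force on a finger pad.
Only numpy, scipy, OpenCV 4.12 (cv2) and the standard library are available. Lean on these libraries where they do the work, as an engineer would, in place of code of your own. Each camera call takes 0.05 s, during which the arm holds its last target. There are 200 camera calls.

## Working session

There is one attempt and no reset: what is moved stays moved. The work goes in short steps, each a Python script; the robot and the scene stay as the last script left them, time stands still between calls to the robot, and variables do not carry over. Pictures are saved under pics/ and viewed, at most 14 in all, crops included, and the job is handed in when it is done.

```bash
ls; mkdir -p pics; cat > h.py <<'E'
import numpy as np, cv2
from bench import env, cams
from scipy.spatial.transform import Rotation as R
def snap(n,fn=None):
    c=cams.capture(n)
    if fn: cv2.imwrite('pics/'+fn,c['pixels'][:,:,::-1])
    return c
def proj(c,p):
    return cv2.projectPoints(np.float64([p]),np.float64(c['rvec']),np.float64(c['tvec']),np.float64(c['intrinsics']),None)[0].ravel()
def ray(c,uv):
    Rm=cv2.Rodrigues(np.float64(c['rvec']))[0]; K=np.float64(c['intrinsics'])
    d=Rm.T@np.linalg.inv(K)@np.array([uv[0],uv[1],1.]); o=-Rm.T@np.float64(c['tvec']).ravel()
    return o,d/np.linalg.norm(d)
def onz(c,uv,z):
    o,d=ray(c,uv); return o+d*(z-o[2])/d[2]
def tri(obs):
    A=np.zeros((3,3));b=np.zeros(3)
    for c,uv in obs:
        o,d=ray(c,uv);M=np.eye(3)-np.outer(d,d);A+=M;b+=M@o
    return np.linalg.solve(A,b)
def down(yaw): # tool z down, tool y axis at angle yaw from world y
    return (R.from_euler('z',yaw)*R.from_quat([1,0,0,0])).as_quat()
E
python3 - <<'E'
from h import *
s=env.get_state(); print({k:np.round(v,3) for k,v in s.items()}, env.grip_point_offset)
for n in ['scene','top']:
    c=snap(n,n+'0.png'); print(n,np.round(ray(c,(320,240)),2))
    for q in ['tub','bucket','balance','pan','tare_top','print_top','rack','left_end','right_end','capsule0']:
        print(q,[(round(d['p'],2),np.round(d['position']).astype(int).tolist()) for d in cams.pinpoint(n,q)][:6])
E
```

```text
pics
{'clock': np.float64(0.0), 'joint_positions': array([ 1.353,  0.69 , -0.195,  1.566,  0.157,  0.903, -0.215]), 'qd': array([ 0.001, -0.001,  0.001, -0.002,  0.   , -0.   ,  0.   ]), 'joint_torque': array([ 1.0000e-03, -5.3962e+01, -1.2670e+00, -1.5855e+01,  9.0000e-03,
        9.0000e-03,  0.0000e+00]), 'eef_pos': array([ 155.509, -604.661,  230.478]), 'orientation': array([ 0.992,  0.126, -0.   , -0.001]), 'contact_force': array([-0.097, -0.097, -0.605]), 'ft_torque': array([ 0.039, -0.044,  0.02 ]), 'grip_force': np.float64(0.0), 'finger_gap': np.float64(1.003)} 18.700000000000003
scene [[ 8.9235e+02  4.7082e+02  1.0182e+03]
 [-3.1000e-01 -3.8000e-01 -8.7000e-01]]
tub [(0.76, [499, -319, 11])]
bucket [(0.75, [499, -322, 2])]
balance [(0.64, [570, -3, 3])]
pan [(0.78, [605, -1, 63])]
tare_top [(0.51, [478, -56, 80])]
print_top []
rack [(0.83, [460, 351, 0]), (0.47, [608, -3, 64])]
left_end [(0.91, [443, 399, 73])]
right_end []
capsule0 [(0.91, [503, 412, 95]), (0.8, [476, 523, 16]), (0.78, [479, 401, 84]), (0.75, [449, 399, 76]), (0.71, [341, 385, 12]), (0.66, [355, 509, 15])]
top [[ 4.53180e+02  6.60100e+01  1.19786e+03]
 [ 9.00000e-02 -0.00000e+00 -1.00000e+00]]
tub [(0.64, [496, -320, 13])]
bucket [(0.4, [469, 37, 73])]
balance [(0.97, [572, 0, 4])]
pan [(0.91, [606, -5, 60])]
tare_top [(0.58, [445, 399, 73]), (0.56, [477, -56, 80])]
print_top [(0.69, [468, 41, 74])]
rack [(0.57, [456, 350, -3])]
left_end [(0.64, [444, 401, 73])]
right_end [(0.77, [468, 302, 77]), (0.57, [504, 409, 89]), (0.35, [454, 351, 1])]
capsule0 [(0.86, [337, 382, 19]), (0.77, [472, 530, 16]), (0.75, [465, 300, 75]), (0.74, [490, 302, 88]), (0.61, [471, 407, 84]), (0.57, [447, 398, 75])]
```

View pics/top0.png

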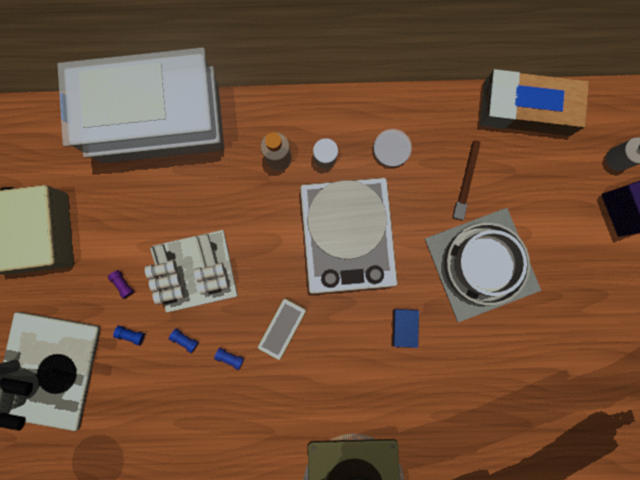

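View pics/scene0.png

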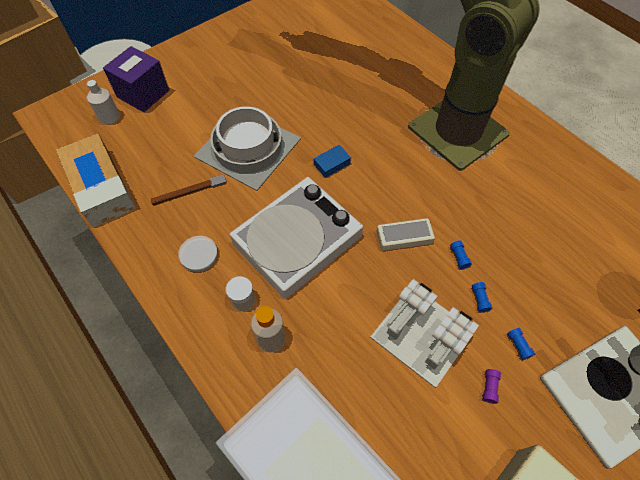

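Candidates:
- **Tub:** the white ring at top px (487,263). The balance pan (347,219), dish (393,148) and jar lid (325,151) could be mistaken for it.
- **Capsules:** the white ones in the rack, lanes at about (163,283) and (211,278). The blue ones at (129,335), (183,340), (229,358) and the purple one at (120,284) are decoys.
- **Buttons:** tare (375,274), print (330,278).

Next is a close look at the tub with the wrist camera from two places.

```bash
python3 - <<'E'
from h import *
for i,p in enumerate([(440,-320,330),(520,-300,330)]):
    env.move_pose(p,down(0.0))
    c=snap('wrist',f'w_tub{i}.png')
    np.savez(f'w_tub{i}.npz',**c)
    print(np.round(ray(c,(320,240)),2), proj(c,(499,-320,82)))
    for q in ['tub','bucket']:
        print(q,[(round(d['p'],2),np.round(d['position'],1).tolist()) for d in cams.pinpoint('wrist',q)][:3])
print(env.get_state()['joint_positions'],env.get_state()['clock'])
E
```

```text
[[ 5.2056e+02 -3.2075e+02  4.7254e+02]
 [-3.3000e-01 -1.0000e-02 -9.4000e-01]] [314.66055363 123.60948113]
tub [(0.63, [494.9, -322.8, 14.4])]
bucket []
[[ 6.0213e+02 -2.9895e+02  4.7214e+02]
 [-3.3000e-01 -1.0000e-02 -9.4000e-01]] [337.09792535 209.25993498]
tub [(0.88, [497.8, -325.3, 11.1])]
bucket []
[ 0.52161883  0.55208101 -0.12643288  1.51066351  0.07619499  1.08459295
 -1.1952018 ] 3.3583
```

View pics/w_tub0.png

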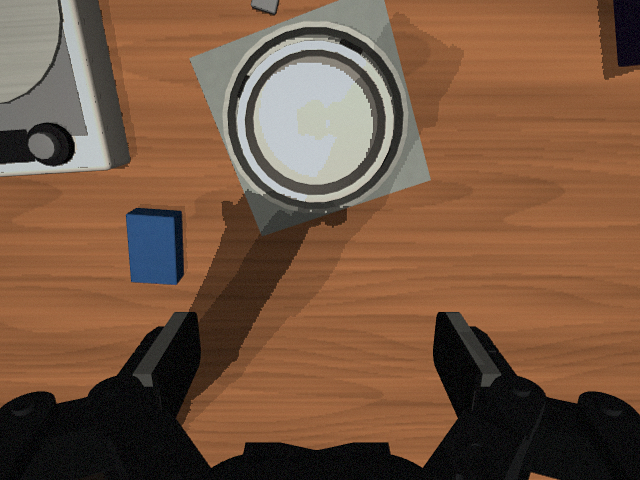

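The wrist view confirms the tub: its white rim ring is centred near (316,118) inside the bucket. I'll fit the rim circles over both wrist views (x, y, height free).

```bash
cat >> h.py <<'E'
from scipy.optimize import minimize
_a=np.linspace(0,2*np.pi,240,endpoint=False)
def circ_score(cs,x,y,z,rads):
    s=0
    for c,g in cs:
        for r in rads:
            f=lambda rr:cv2.projectPoints(np.c_[x+rr*np.cos(_a),y+rr*np.sin(_a),np.full(240,z)],np.float64(c['rvec']),np.float64(c['tvec']),np.float64(c['intrinsics']),None)[0].reshape(-1,1,2).astype(np.float32)
            vi=cv2.remap(g,f(r-1.5),None,cv2.INTER_LINEAR); vo=cv2.remap(g,f(r+1.5),None,cv2.INTER_LINEAR)
            s+=np.mean(np.clip((vo-vi)*(1 if r<70 else -1),-40,40))  # bright ring between 65 and 73
    return s
def fit_rim(caps,x,y,z,zfree=True,rads=(65,73),dz=6):
    cs=[(c,cv2.GaussianBlur(c['pixels'].astype(np.float32).mean(2),(0,0),1.0)) for c in caps]
    best=max(((circ_score(cs,x+i,y+j,z+k,rads),x+i,y+j,z+k) for i in range(-12,13,2) for j in range(-12,13,2) for k in (range(-dz,dz+1,3) if zfree else [0])))
    o=minimize(lambda q:-circ_score(cs,q[0],q[1],q[2] if zfree else z,rads),best[1:],method='Nelder-Mead',options=dict(initial_simplex=np.array(best[1:])+np.array([[0,0,0],[2,0,0],[0,2,0],[0,0,2]])))
    return o.x,-o.fun
E
python3 - <<'E'
from h import *
w=[dict(np.load(f'w_tub{i}.npz')) for i in (0,1)]
print(fit_rim(w,497,-322,82)); 
for c in w: print(fit_rim([c],497,-322,82,False))
# top & scene
t=snap('top');print('top',fit_rim([t],497,-322,82,False))
from h import down
c0=np.array([497,-322])
for th in range(0,360,15):
    ok=[]
    for s in (90,-90):
        a=np.radians(th);p=c0+69*np.array([np.cos(a),np.sin(a)])
        q=env.ik([*p,57],down(a+np.radians(s)));q2=env.ik([605+69*np.cos(a),69*np.sin(a),106],down(a+np.radians(s)))
        ok.append((None if q is None else round(q[6],2),None if q2 is None else round(q2[6],2)))
    print(th,ok)
E
```

```text
(array([ 497.43855631, -319.65472681,   80.1180988 ]), np.float64(146.93455505371094))
(array([ 498.84180144, -319.90807333,   82.46108121]), np.float64(79.98114776611328))
(array([ 497.68999611, -319.79522273,   82.27816326]), np.float64(68.96076965332031))
top (array([ 497.05468892, -319.59260272,   82.81306872]), np.float64(42.44824981689453))
0 [(np.float64(-0.02), np.float64(-0.44)), (np.float64(-2.43), np.float64(-2.45))]
15 [(np.float64(0.15), np.float64(-0.26)), (np.float64(-2.26), np.float64(-2.21))]
30 [(np.float64(0.32), np.float64(-0.09)), (np.float64(-2.1), np.float64(-2.6))]
45 [(np.float64(0.49), np.float64(0.08)), (np.float64(-1.94), np.float64(-2.42))]
60 [(np.float64(0.66), np.float64(0.26)), (np.float64(-1.74), np.float64(-2.24))]
75 [(np.float64(0.84), np.float64(0.44)), (np.float64(-1.54), np.float64(-2.07))]
90 [(np.float64(0.95), np.float64(0.52)), (np.float64(-1.32), np.float64(-1.88))]
105 [(np.float64(1.07), np.float64(0.64)), (np.float64(-1.11), np.float64(-1.67))]
120 [(np.float64(1.33), np.float64(0.87)), (np.float64(-0.88), np.float64(-1.46))]
135 [(np.f
[... 535 characters left out ...]
)), (np.float64(0.65), np.float64(0.1))]
240 [(np.float64(-1.51), np.float64(-2.07)), (np.float64(0.89), np.float64(0.36))]
255 [(np.float64(-1.3), np.float64(-1.87)), (np.float64(1.13), np.float64(0.6))]
270 [(np.float64(-1.1), np.float64(-1.66)), (np.float64(1.32), np.float64(0.76))]
285 [(np.float64(-0.9), np.float64(-1.45)), (np.float64(1.47), np.float64(0.93))]
300 [(np.float64(-0.71), np.float64(-1.24)), (np.float64(1.73), np.float64(1.22))]
315 [(np.float64(-0.52), np.float64(-1.04)), (np.float64(1.98), np.float64(1.49))]
330 [(np.float64(-0.35), np.float64(-0.84)), (np.float64(-2.46), np.float64(1.75))]
345 [(np.float64(-0.19), np.float64(-0.64)), (np.float64(-2.6), np.float64(2.0))]
```

Tub centre is about (497.6, -319.8) with the rim at 80–82 mm, which matches the text. Gripping the near rim, twisting and pulling.

```bash
cat > a.py <<'E'
from h import *
C=np.array([497.6,-319.8])
def pose(th,z): 
    a=np.radians(th); return [*(C+69*np.array([np.cos(a),np.sin(a)])),z],down(a-np.pi/2)
def st():
    s=env.get_state();print(round(s['clock'],1),np.round(s['eef_pos'],1),'F',np.round(s['contact_force'],1),'T',np.round(s['ft_torque'],2),'gap',round(s['finger_gap'],3),'g',round(s['grip_force'],1),flush=True)
E
python3 - <<'E'
from a import *
env.move_pose(*pose(160,140)); env.grip(0.45,100); env.movel(*pose(160,52),vel=100); st()
env.grip(0.0,100); st()
for t in np.linspace(160,206,8)[1:]: env.movel(*pose(t,52),vel=25)
st()
for i in range(1,5): env.movel(*pose(206-3*i,52+6.5*i),vel=25); st()
env.movel(*pose(194,160),vel=120); st()
t=snap('top','lift_top.png'); w=snap('wrist','lift_w.png'); s=snap('scene','lift_s.png')
print(fit_rim([t,s],C[0],C[1],190,rads=(65,73)))
E
```

```text
5.8 [ 433.1 -296.4   52.4] F [0.4 0.1 0.2] T [-0.02  0.05 -0.01] gap 0.444 g 0.0
6.2 [ 431.3 -295.8   52.7] F [-2.7  0.3  6.6] T [0.27 0.72 1.07] gap 0.09 g 95.6
9.5 [ 431.8 -347.3   52.7] F [-7.9  6.9 14. ] T [ 1.41  1.52 -0.44] gap 0.088 g 102.7
10.0 [ 431.9 -345.9   57.5] F [ -3.3   3.3 -11.9] T [0.47 1.34 0.55] gap 0.086 g 106.0
10.4 [ 431.4 -342.9   65.7] F [-5.2  4.1 -6.3] T [1.02 1.82 0.5 ] gap 0.091 g 107.9
10.9 [ 430.6 -339.7   72.9] F [-6.5  4.7 -0.8] T [0.92 1.75 0.39] gap 0.086 g 100.9
11.3 [ 433.3 -337.9   79.5] F [-0.2  0.3 -2.3] T [-0.01  0.21  0.01] gap 0.086 g 97.2
12.1 [ 430.1 -336.4  159.4] F [ 0.6  0.3 -2.9] T [-0.06  0.27  0.04] gap 0.086 g 97.3
(array([ 499.61877741, -323.90306002,  193.12818353]), np.float64(59.59436798095703))
```

```bash
python3 - <<'E'
import cv2,numpy as np
a=cv2.imread('pics/lift_s.png');b=cv2.imread('pics/lift_w.png')
cv2.imwrite('pics/lift.png',np.hstack([cv2.resize(a[40:280,100:420],(400,300)),cv2.resize(b,(400,300))]))
E
```

```text
(no output)
```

View pics/lift.png

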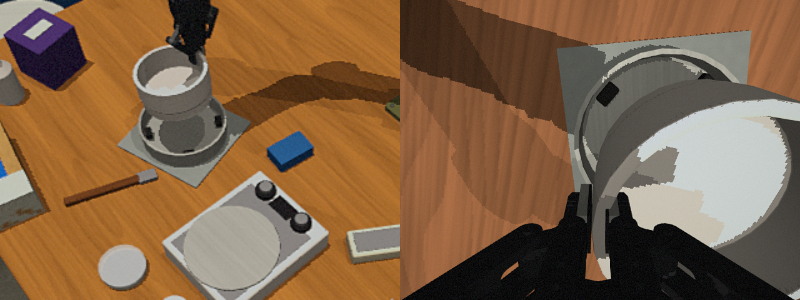

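```bash
python3 - <<'E'
from a import *
from scipy.spatial.transform import Rotation as R
env.movel([520,-20-60,270],down(np.radians(104)),vel=200)
t=snap('top');s=snap('scene')
env.movel([440,-150,270],vel=300) if 0 else None
P=dict(t)
for n,c in (('top',t),('scene',s)):
    print(n,'pan',fit_rim([c],604,-2,61,False,rads=(90,)))
    im=c['pixels']
    for q,z in (('tare_top',73),('print_top',73),('pan',61)):
        print(q,[(round(d['p'],2),np.round(d['position'],1).tolist()) for d in cams.pinpoint(n,q)][:2])
st()
E
```

```text
top pan (array([606.02810833,  -4.92025988,  61.88679221]), np.float64(12.375325202941895))
tare_top [(0.4, [476.8, -58.5, 75.2]), (0.34, [471.9, 405.6, 80.1])]
print_top [(0.65, [469.0, 44.3, 76.9]), (0.38, [354.8, -127.8, -0.4])]
pan [(0.61, [606.1, -7.1, 59.3]), (0.58, [446.1, 395.7, 71.7])]
scene pan (array([604.86165721,  -4.29793565,  60.63497392]), np.float64(9.333006858825684))
tare_top [(0.51, [477.8, -55.9, 78.9])]
print_top [(0.67, [474.1, 36.9, 70.4]), (0.57, [360.5, 152.3, -1.7])]
pan [(0.77, [607.1, -2.5, 61.6])]
14.3 [519.9 -80.2 269.9] F [ 0.3 -0.5 -1.5] T [-0.07  0.16  0.05] gap 0.088 g 97.3
```

```bash
python3 - <<'E'
from a import *
cs=[]
for n in ('top','scene'):
    c=snap(n); c0=dict(c); c0['pixels']=cv2.imread(f'pics/{n}0.png'); cs.append(c0)
    print(n,'pan',fit_rim([c0],605,-4,61,False,rads=(90,)))
    inv=dict(c0,pixels=255-c0['pixels'])
    for q,x,y in (('tare',477,-56),('print',469,41)): print(q,fit_rim([inv],x,y,73,False,rads=(13,)))
    print('held tub',fit_rim([c],590,-65,300,False))
print('both pan',fit_rim(cs,605,-4,61,rads=(90,)))
E
```

```text
top pan (array([606.64676751,  -3.51112238,  61.08581798]), np.float64(10.067708015441895))
tare (array([478.73823474, -58.47871689,  73.30199001]), np.float64(26.760881423950195))
print (array([472.92366039,  41.31682618,  75.04366337]), np.float64(26.891916275024414))
held tub (array([589.06956341, -68.86946969, 299.29680831]), np.float64(39.09418487548828))
scene pan (array([604.93098155,  -4.35394175,  61.99393184]), np.float64(11.976540565490723))
tare (array([478.58197641, -57.64094924,  73.78687948]), np.float64(20.032588958740234))
print (array([472.41578185,  40.50655175,  72.33074595]), np.float64(27.726526260375977))
held tub (array([588.02739296, -71.41722562, 300.04541852]), np.float64(30.019161224365234))
both pan (array([606.01198425,  -3.63299881,  63.26985683]), np.float64(21.887428283691406))
```

```bash
python3 - <<'E'
from a import *
x,y=537.1,-13.7
env.movel([x,y,150],vel=200)
t=snap('top');s=snap('scene')
f=[fit_rim([c],605.7,-3.5,180,False)[0][:2] for c in (t,s)];print(f)
d=np.array([605.7,-3.5])-np.mean(f,0); d=np.clip(d,-6,6); x+=d[0];y+=d[1]
env.movel([x,y,108],vel=80); st()
for z in np.arange(106,95,-1):
    env.movel([x,y,z],vel=20)
    if env.get_state()['contact_force'][2]>3: break
st()
env.grip(0.15);env.pause(.3);env.grip(0.4);st()
env.movel([x,y,200],vel=150)
env.movel([430,-60,250],down(np.radians(90)),vel=300)
t=snap('top','placed_t.png');s=snap('scene','placed_s.png')
for c in (t,s): print(fit_rim([c],605.7,-3.5,131,False))
print(fit_rim([t,s],605.7,-3.5,131)); st()
E
```

```text
[array([607.5639757 ,  -3.07882583]), array([605.9850822 ,  -3.13920148])]
16.0 [536.3 -14.1 108.1] F [ 0.3  0.3 -1.6] T [-0.01  0.13 -0.07] gap 0.088 g 98.9
16.5 [536.4 -13.7 105.7] F [-1.9  1.1  4.9] T [-0.15  0.11  0.03] gap 0.091 g 99.7
17.4 [536.  -14.1 105. ] F [ 0.6 -0.2 -0.1] T [-0.01 -0.   -0.02] gap 0.399 g 0.0
(array([605.39995428,   2.61214199, 131.49779931]), np.float64(46.367645263671875))
(array([603.31535821,   2.12451164, 131.90976933]), np.float64(59.41688919067383))
(array([604.44989815,   2.93947082, 132.84950366]), np.float64(105.15058898925781))
18.9 [430.7 -59.4 249.5] F [-0.5 -0.4 -0.3] T [ 0.   -0.03 -0.04] gap 0.401 g 0.0
```

```bash
cat >> a.py <<'E'
PAN=np.array([605.7,-3.5])
def rimpose(c,th,z):
    a=np.radians(th);return [*(np.array(c)+69*np.array([np.cos(a),np.sin(a)])),z],down(a-np.pi/2)
def tubpos(c0=PAN,z=131):
    return np.mean([fit_rim([snap(n)],c0[0],c0[1],z,False)[0][:2] for n in ('top','scene')],0)
def press(p):
    env.grip(0.0,40)
    env.move_pose([*p,110],down(np.radians(90))); env.movel([*p,78],vel=80); f0=env.get_state()['contact_force'][2]
    for z in np.arange(75,62.9,-1):
        env.movel([*p,z],vel=15); s=env.get_state(); f=s['contact_force'][2]-f0
        print(z,round(s['eef_pos'][2],1),round(f,1),end='; ')
        if f>14: break
    env.pause(.3); env.movel([*p,130],vel=100); print()
E
python3 - <<'E'
from a import *
c=np.array([604.6,2.5])
env.grip(0.4,40); env.move_pose(*rimpose(c,180,170)); env.movel(*rimpose(c,180,106),vel=120); env.grip(0.0,40); st()
p=env.get_state()['eef_pos'][:2]
env.movel([p[0]+PAN[0]-c[0],p[1]+PAN[1]-c[1],106],vel=25); st()
env.grip(0.4); env.movel([p[0],p[1]-6,180],vel=150)
env.movel([430,-60,200],vel=300)
print(tubpos()); st()
E
```

```text
20.8 [536.2   2.4 107. ] F [-1.7 -0.3  6.8] T [-0.17  0.2  -0.01] gap 0.1 g 43.5
21.1 [538.1  -2.1 107. ] F [-0.9  2.2  5.4] T [ 0.35  0.24 -0.  ] gap 0.102 g 43.1
[608.00012235   2.70078877]
22.8 [430.9 -59.3 199.6] F [ 0.1 -0.2  0.7] T [-0.02  0.    0.04] gap 0.4 g 0.0
```

```bash
cat >> a.py <<'E'
def recentre(c,th=270):
    env.grip(0.4,40); env.move_pose(*rimpose(c,th,170)); env.movel(*rimpose(c,th,108),vel=120); env.grip(0.0,40)
    q=rimpose(c,th,108)[0][:2]; d=PAN-c
    env.movel([*q,110],vel=20); st()
    env.movel([*(q+d),110],vel=25); st()
    env.movel([*(q+d),106.5],vel=25); env.grip(0.4); env.movel([*(q+d),180],vel=150)
    env.movel([440,-60,220],down(np.radians(90)),vel=300)
    c=tubpos(); print('tub',c); st(); return c
E
python3 - <<'E'
from a import *
c=recentre(np.array([607.5,2.7]))
E
```

```text
25.6 [607.1 -66.8 109.5] F [ 0.4 -0.7 -1.8] T [-0.15 -0.04 -0.03] gap 0.084 g 41.1
26.0 [605.5 -73.  109.8] F [-0.1 -0.4 -2.6] T [-0.14 -0.08 -0.02] gap 0.084 g 41.0
tub [598.9277902  -3.5451261]
29.1 [440.3 -60.  219.8] F [-0.5  0.   0.2] T [-0.    0.07  0.  ] gap 0.399 g 0.0
```

```bash
python3 - <<'E'
from a import *
c=recentre(np.array([599.2,-3.5]),180)
env.move_pose([440,-250,250],down(np.radians(90)))
for n in ('top','scene'): print(fit_rim([snap(n,f'rc_{n}.png')],*PAN,131,False), fit_rim([snap(n)],*PAN,131,False,rads=(73,))[0])
E
```

```text
31.1 [529.9  -3.6 109.9] F [-0.4  0.1 -2.6] T [0.03 0.2  0.03] gap 0.081 g 39.0
31.5 [536.8  -3.5 109.8] F [ 0.1 -0.4 -2.7] T [0.01 0.15 0.03] gap 0.088 g 38.9
tub [606.01571888  -3.05510124]
33.5 [440.8 -59.3 219.5] F [-0.4 -0.2  0.7] T [ 0.01 -0.05  0.03] gap 0.4 g 0.0
(array([606.71814487,  -2.80046798, 131.01408405]), np.float64(47.423072814941406)) [607.16463029  -2.53130561 132.31885064]
(array([605.43323522,  -3.22226447, 133.90491147]), np.float64(58.4766845703125)) [605.37783778  -3.17666279 133.98516074]
```

View pics/rc_top.png

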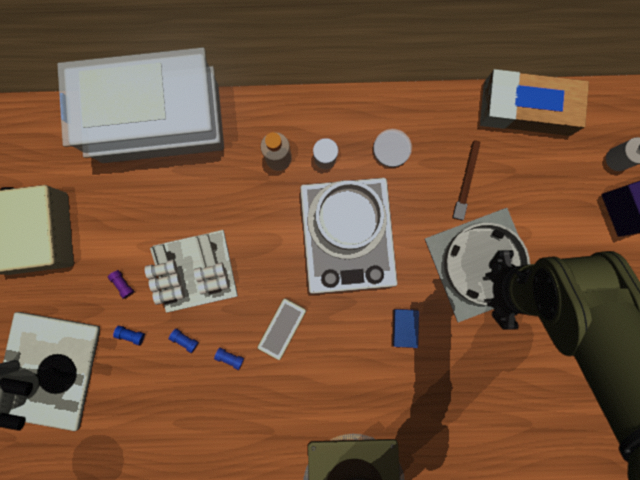

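The tub at (347,218) is centred on the pan. Now pressing tare at (478.6,-58), then imaging the rack closely from two wrist places.

```bash
python3 - <<'E'
from a import *
press(np.array([478.6,-58.0]))
print('tub',tubpos()); st()
for i,p in enumerate([(390,340,260),(400,370,260)]):
    env.move_pose(p,down(0.0)) 
    c=snap('wrist',f'w_rack{i}.png'); np.savez(f'w_rack{i}.npz',**c)
    for q in ['left_end','right_end','capsule0']:
        print(q,[(round(d['p'],2),np.round(d['position'],1).tolist()) for d in cams.pinpoint('wrist',q)][:6])
st()
E
```

```text
75.0 75.3 1.6; 74.0 74.1 2.9; 73.0 73.0 2.5; 72.0 72.0 4.2; 71.0 71.1 3.8; 70.0 70.9 14.3; 
tub [605.99252685  -3.03797334]
39.1 [477.9 -58.  129.2] F [-0.1 -0.3 -0.7] T [-0.01 -0.01 -0.03] gap -0.0 g 0.0
left_end []
right_end [(0.33, [457.6, 348.8, 0.9])]
capsule0 [(0.95, [462.7, 298.7, 74.0]), (0.86, [496.7, 411.7, 92.8]), (0.77, [495.2, 309.8, 87.6]), (0.75, [444.9, 399.2, 73.0]), (0.73, [356.7, 510.8, 15.9]), (0.72, [474.1, 521.7, 16.9])]
left_end []
right_end []
capsule0 [(0.97, [448.2, 396.6, 69.8]), (0.96, [474.8, 402.7, 82.7]), (0.89, [476.5, 524.3, 14.4]), (0.79, [462.6, 300.0, 74.1]), (0.64, [338.5, 379.8, 10.4]), (0.62, [294.3, 277.2, 17.7])]
41.4 [400.  368.9 259.9] F [ 0.1 -0.1  0.2] T [-0.01 -0.02  0.01] gap 0.001 g 0.0
```

View pics/w_rack1.png

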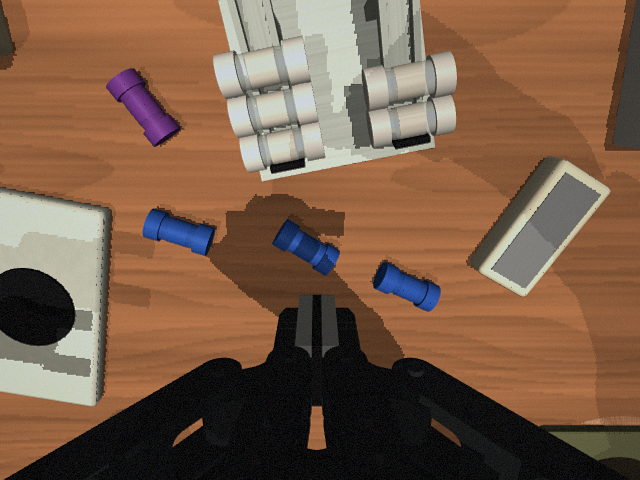

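The view shows three white capsules in the left lane, lowest at (283,147), and two in the right lane, lowest at (413,121). The blue and purple ones lie loose. I'll compute the axis angle, press tare once more a bit harder to be sure (tub is empty), then make the first pick.

```bash
cat > b.py <<'E'
from a import *
def tr(msg): print(msg,end=' ');st()
def pick(p,yaw,z=62):
    env.grip(1.0,50); env.move_pose([*p,140],down(yaw)); env.movel([*p,z],vel=120)
    env.grip(0.0,50); tr('grip'); env.movel([*p,170],vel=150)
    s=env.get_state(); ok=abs(s['finger_gap']-0.73)<.06 and s['grip_force']>10; tr('lift %s'%ok); return ok
def place(off,yaw,z,op=0.84,axial=True):
    c=tubpos(); print('tub',np.round(c,1)); 
    if np.hypot(*(c-PAN))>9: print('TUB MOVED'); return False
    p=c+off; env.movel([*p,180],down(yaw),vel=250); 
    s=env.get_state(); 
    if s['grip_force']<10: tr('LOST'); return False
    env.movel([*p,z],vel=90); tr('down'); env.grip(op); env.movel([*p,190],vel=150); tr('placed'); return True
E
python3 - <<'E'
from b import *
w=dict(np.load('w_rack1.npz'))
for a,b in (((243,155),(323,139)),((371,128),(455,115)),((231,118),(317,101)),((366,88),(456,73))):
    A,B=onz(w,a,78),onz(w,b,78); d=A-B; print(np.round((A+B)/2),np.linalg.norm(d).round(1),np.degrees(np.arctan2(-d[0],d[1])).round(1))
# triangulated yaw via detections over rig views
env.move_pose([478.6,-58,130],down(np.pi/2))
env.movel([478.6,-58,78],vel=120)
for z in np.arange(74,65,-1):
    env.movel([478.6,-58,z],vel=20); s=env.get_state(); print(round(s['eef_pos'][2],1),round(s['contact_force'][2],1),end=';')
    if s['contact_force'][2]>24: break
env.pause(.2); c=snap('scene'); cv2.imwrite('pics/tare.png',cv2.resize(c['pixels'][160:260,270:390,::-1],None,fx=5,fy=5))
env.movel([478.6,-58,140],vel=120); st()
E
```

```text
[446. 398.  78.] 64.1 11.2
[466. 298.  78.] 64.5 8.7
[474. 404.  78.] 67.0 10.7
[495. 301.  78.] 67.1 9.1
74.5 2.9;73.2 2.8;72.1 3.7;71.1 3.5;70.9 13.8;70.7 23.5;70.5 33.7;46.5 [477.5 -58.4 139.1] F [ 0.5  0.3 -0.3] T [-0.01 -0.01 -0.02] gap -0.002 g 0.0
```

Hard stop at 71 after a soft spring, so tare is fully down. Lengths read 64 to 67 mm and yaw is about 10°, so capsule positions are consistent. First pick is the right lane.

```bash
python3 - <<'E'
from b import *
RE=np.array([464,299.]);Y=np.radians(10)
for g in (Y,): print([None if env.ik([*p,z],down(g)) is None else np.round(env.ik([*p,z],down(g))[6],2) for p,z in ((RE,62),((446,398),62),((578,0),83),((632,0),83))])
if pick(RE,Y):
    place(np.array([-26,0.]),0.0,85)
    env.movel([440,-60,220],vel=300); c=snap('scene'); cv2.imwrite('pics/cap1.png',cv2.resize(c['pixels'][140:400,220:500,::-1],None,fx=2,fy=2)); print(tubpos())
E
```

```text
[np.float64(-2.06), np.float64(-2.17), np.float64(-1.59), np.float64(-1.56)]
grip 49.8 [464.6 299.3  63.2] F [-0.1  0.   6.1] T [-0.06  0.13 -0.02] gap 0.713 g 52.8
lift True 50.6 [463.4 298.7 169.3] F [-0.   0.7 -0.8] T [0.01 0.   0.02] gap 0.711 g 54.1
tub [606.1  -3. ]
down 53.4 [580.6  -3.   85.5] F [-0.2  0.6 -0.9] T [-0.04  0.   -0.04] gap 0.713 g 54.1
placed 54.5 [579.4  -3.  189.3] F [ 0.5  0.3 -0.8] T [-0.01  0.02  0.02] gap 0.841 g 0.0
[606.01368332  -3.02734541]
```

View pics/cap1.png

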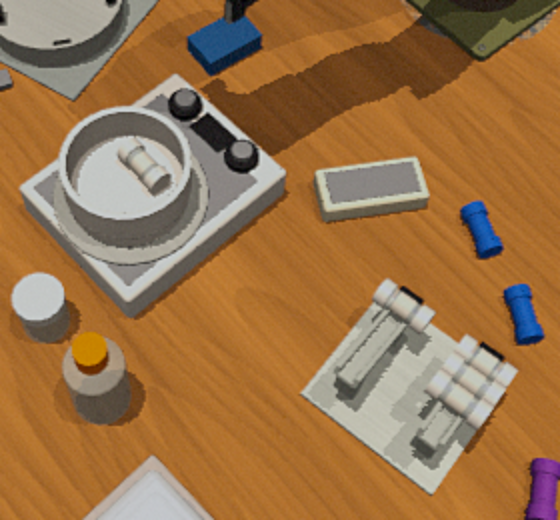

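The first capsule lies in the tub and the right lane's second has rolled to the stop. Second pick, then spread the two apart.

```bash
python3 - <<'E'
from b import *
RE=np.array([464,299.]);Y=np.radians(10)
if pick(RE,Y) and place(np.array([26,0.]),0.0,85):
    c=tubpos();print(c)
    env.grip(0.0); env.movel([*c,170],down(np.pi/2),vel=250)
    env.movel([*c,92],vel=80); tr('in')
    for o in (.2,.26,.3,.34): env.grip(o,20); tr('open')
    env.grip(0.15);env.movel([*c,190],vel=150)
    env.movel([440,-60,220],vel=300); c=snap('scene'); cv2.imwrite('pics/cap2.png',cv2.resize(c['pixels'][140:300,220:380,::-1],None,fx=3,fy=3)); print(tubpos()); st()
E
```

```text
grip 58.1 [464.6 299.3  63.1] F [0.2 0.2 5.2] T [-0.07  0.1  -0.01] gap 0.712 g 52.8
lift True 59.0 [463.4 298.6 169.3] F [ 0.2  0.1 -1.2] T [ 0.02  0.   -0.01] gap 0.713 g 54.1
tub [606.1  -3. ]
down 61.8 [632.6  -3.   85.5] F [ 0.8 -0.1 -0.6] T [-0.    0.03  0.  ] gap 0.716 g 54.1
placed 62.9 [631.3  -3.  189.2] F [-0.9 -0.7 -0.1] T [ 0.    0.03 -0.03] gap 0.841 g 0.0
[606.07723893  -3.27504333]
in 66.6 [606.5  -3.2  92.5] F [0.4 0.3 1. ] T [-0.04 -0.    0.04] gap -0.001 g 0.0
open 66.9 [606.2  -3.3  92.3] F [ 0.5 -0.7 -0.2] T [-0.    0.01 -0.03] gap 0.204 g 0.0
open 67.1 [606.1  -3.3  92. ] F [ 0.4  0.  -0.1] T [-0.04  0.01 -0.  ] gap 0.262 g 0.0
open 67.3 [606.1  -3.2  92. ] F [ 0.7 -0.   0.6] T [0.02 0.07 0.02] gap 0.299 g 0.0
open 67.5 [606.1  -3.3  92. ] F [ 0.  -0.5  0.1] T [ 0.01  0.   -0.01] gap 0.341 g 0.0
[606.23548376  -3.04419525]
69.5 [441.6 -59.1 219.7] F [ 0.  -0.6  0.4] T [ 0.06 -0.02  0.03] gap 0.149 g 0.0
```

View pics/cap2.png

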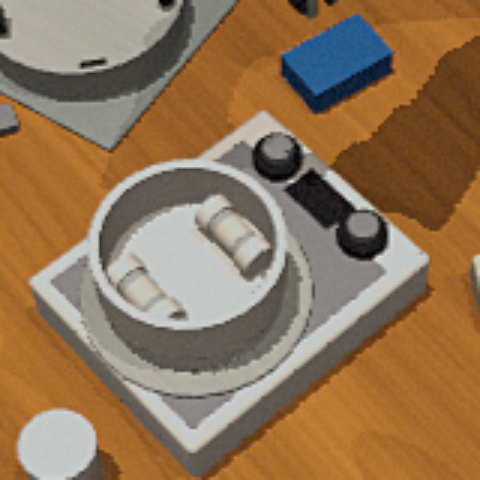

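```bash
python3 - <<'E'
from b import *
LE=np.array([446,398.]);Y=np.radians(10)
if pick(LE,Y) and place(np.array([0,10.]),0.0,85,op=0.82):
    if pick(LE,Y) :
        c=tubpos(); print('tub',c); p=c+[21,-5]
        env.movel([*p,180],down(0),vel=250); st()
        cv2.imwrite('pics/cap4.png',snap('scene')['pixels'][140:300,220:380,::-1])
E
```

```text
grip 73.1 [446.5 398.6  63.2] F [-0.9 -0.6  5.6] T [-0.09  0.11  0.  ] gap 0.716 g 53.1
lift True 73.9 [445.4 397.5 169.2] F [ 0.7 -0.1 -1.5] T [-0.03 -0.    0.05] gap 0.715 g 54.1
tub [606.2  -3.1]
down 77.1 [606.7   6.9  85.4] F [-0.4  0.1 -0.5] T [-0.01 -0.01 -0.05] gap 0.714 g 54.2
placed 78.2 [605.5   6.8 189.2] F [ 1.3  0.3 -0.8] T [-0.03 -0.05  0.02] gap 0.823 g 0.0
grip 81.2 [446.6 398.6  63.3] F [-0.9 -0.7  6.2] T [-0.11  0.13  0.01] gap 0.713 g 53.0
lift True 82.1 [445.4 397.5 169.2] F [-0.5 -0.2 -0.8] T [-0.01  0.01 -0.04] gap 0.712 g 54.0
tub [606.21238598  -3.15831043]
84.1 [626.8  -6.4 180. ] F [-0.3 -0.2  0. ] T [ 0.06  0.01 -0.02] gap 0.713 g 54.0
```

```bash
python3 - <<'E'
from h import *
snap('wrist','w4.png')
E
```

```text
(no output)
```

View pics/w4.png

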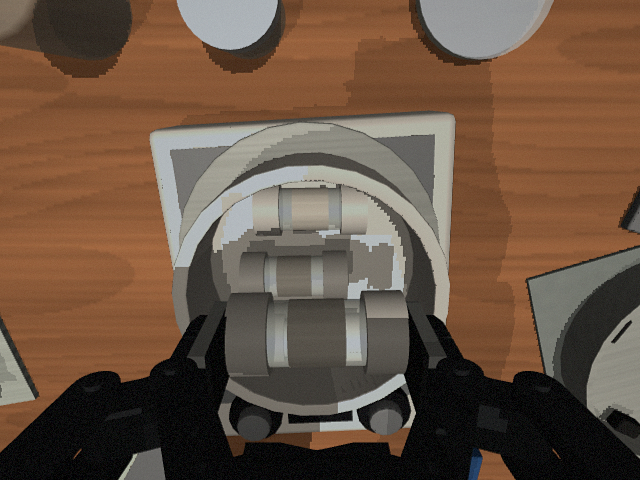

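The wrist view shows the far capsule at (310,208), the middle one at (295,272) shifted toward +y, and a valley between them as planned. Lowering the held fourth capsule into that valley.

```bash
cat >> b.py <<'E'
def valley(c,off,zmin=102):
    p=c+off; f0=env.get_state()['contact_force'][2]; env.movel([*p,114],vel=80)
    for z in np.arange(112,zmin-1,-2):
        env.movel([*p,z],vel=30)
        if env.get_state()['contact_force'][2]-f0>4: break
    tr('valley'); env.grip(0.82); env.pause(.3); env.movel([*p,200],vel=150); tr('up')
E
python3 - <<'E'
from b import *
LE=np.array([446,398.]);Y=np.radians(10)
valley(np.array([606.2,-3.1]),[21,-5])
if pick(LE,Y):
    c=tubpos(); print('tub',c); p=c+[-21,-5]
    env.movel([*p,200],down(0),vel=250); st()
    snap('wrist','w5.png')
E
```

```text
valley 86.4 [626.3  -8.1 104.9] F [-4.2 -0.3  8. ] T [-0.    0.79  0.04] gap 0.713 g 55.1
up 87.8 [626.5  -8.1 199.2] F [-0.1 -1.2  0. ] T [0.02 0.03 0.  ] gap 0.819 g 0.0
grip 90.9 [446.6 398.4  63.2] F [-1.6 -0.   6.3] T [-0.17  0.06 -0.04] gap 0.716 g 53.0
lift True 91.7 [445.4 397.5 169.2] F [-0.2 -0.2  0.5] T [-0.03 -0.03 -0.04] gap 0.71 g 54.1
tub [606.15402323  -3.09091594]
93.7 [584.7  -6.4 199.9] F [-0.1  0.3 -1.6] T [ 0.04 -0.01 -0.01] gap 0.716 g 54.1
```

View pics/w5.png

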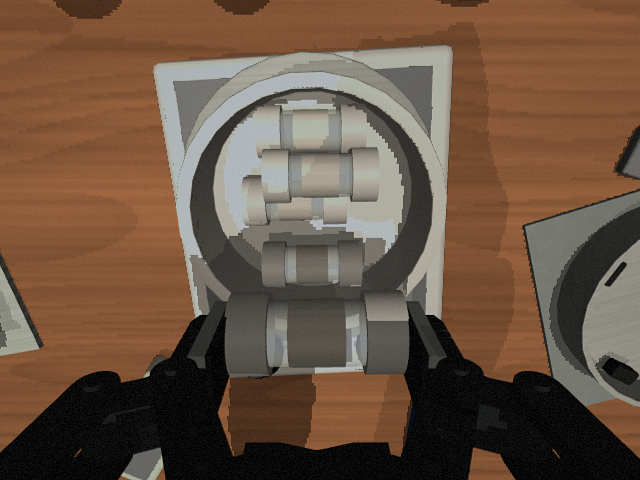

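The fourth rests in the far valley at (320,175), and the near valley between (295,208) and (313,265) is free. Placing the last capsule there.

```bash
python3 - <<'E'
from b import *
s=env.get_state(); assert s['grip_force']>10
valley(np.array([606.2,-3.1]),[-20,-5])
env.movel([440,-60,230],vel=300); print('tub',tubpos())
c=snap('scene','s6.png'); t=snap('top','t6.png')
a=cv2.resize(c['pixels'][140:300,220:380,::-1],(400,400)); b=cv2.resize(t['pixels'][165:305,280:420,::-1],(400,400)); cv2.imwrite('pics/done.png',np.hstack([a,b]))
for n in ('top','scene'):
    snap(n); print([(round(d['p'],2),np.round(d['position']).tolist()) for d in cams.pinpoint(n,'capsule0') if abs(d['position'][0]-606)<80 and abs(d['position'][1])<80])
E
```

```text
valley 96.5 [588.4  -8.1 103.6] F [ 0.8 -0.2  9.6] T [-0.03 -0.28  0.03] gap 0.714 g 55.3
up 97.8 [585.5  -8.2 199.3] F [-0.5 -1.  -1.2] T [-0.05 -0.02 -0.03] gap 0.823 g 0.0
tub [606.09719358  -3.05852277]
[(0.78, [608.0, 8.0, 96.0]), (0.7, [587.0, -12.0, 113.0]), (0.66, [623.0, -5.0, 113.0]), (0.63, [566.0, -6.0, 95.0]), (0.52, [647.0, -9.0, 95.0])]
[(0.74, [587.0, -7.0, 115.0]), (0.7, [628.0, -8.0, 114.0]), (0.56, [563.0, -6.0, 100.0]), (0.49, [648.0, -6.0, 95.0]), (0.45, [606.0, 7.0, 93.0])]
```

View pics/done.png

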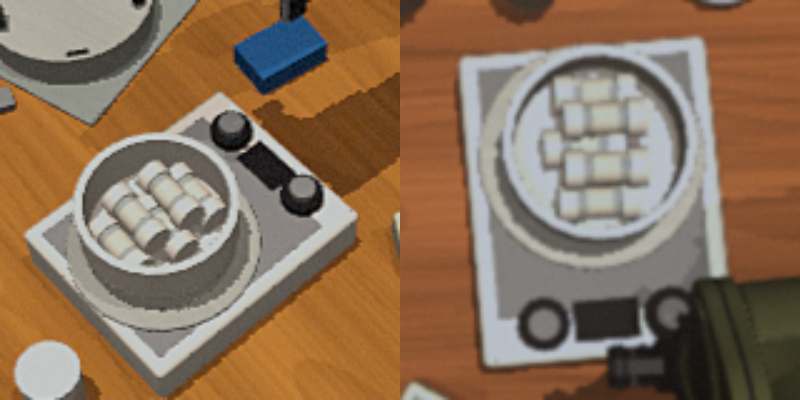

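All five capsules are in the tub. The upper two are centred at about 114 mm, so their tops are near 129, below the 131 rim. Pressing print.

```bash
python3 - <<'E'
from b import *
p=np.array([472.7,40.9]); env.grip(0.0,40)
env.move_pose([*p,140],down(np.pi/2)); env.movel([*p,78],vel=80)
for z in np.arange(75,65,-1):
    env.movel([*p,z],vel=20); s=env.get_state(); print(round(s['eef_pos'][2],1),round(s['contact_force'][2],1),end=';')
    if s['contact_force'][2]>22: break
env.pause(.3); env.movel([*p,140],vel=100); env.movel([430,-150,250],vel=250); env.pause(1)
print('tub',tubpos()); snap('top','end.png'); st()
c=snap('scene'); cv2.imwrite('pics/end.png',np.hstack([cv2.resize(c['pixels'][:,:,::-1],(480,360)),cv2.resize(c['pixels'][140:300,220:380,::-1],(320,360))]))
E
```

```text
75.3 1.7;74.2 1.9;73.1 3.4;72.0 3.5;71.1 4.0;70.9 14.1;70.7 24.1;tub [606.13809259  -3.04095569]
106.5 [ 430. -150.  250.] F [-0.1  0.1 -0.4] T [-0.01  0.02 -0.02] gap -0.0 g 0.0
```

View pics/end.png

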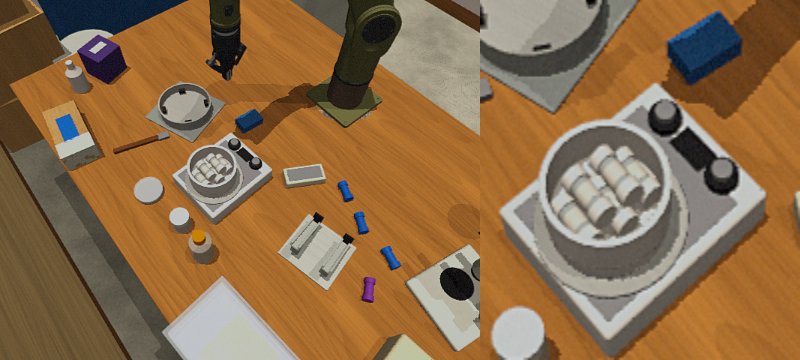

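The rack is empty, the tub sits centred with five capsules, and the bystanders are untouched.

```bash
python3 -c "
from h import *
print(env.close_job())"
```

```text
the job is handed in; nothing more can be done
None
```

The job is handed in at about 107 s: the tub was twisted about 46° in the bucket and stands in the middle of the pan, tare was pressed with it empty, all five capsules lie below its rim, and print was pressed last; both buttons reached a hard stop, which I judged by force rather than a travel reading.

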